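Sort the restock, then hold the jar dispenser's spring pusher back

ROBOT

A 6-joint arm with a two-finger parallel gripper is mounted at the origin on the work surface. World frame = base frame: x ahead of the robot, y to its left, z up, the work surface at z = 0. Lengths are in m, angles in degrees, forces in N, time in s.
With the tool pointing down it reaches from about 0.4 to 0.825 m from the base axis. Payload 7 kg.
Tool frame: the origin (TCP) lies midway between the tips of the shut fingers; the grasp point (between the pads) lies 19 mm behind it; z points along the fingers, y is the line along which they close (so a half turn about z gives the same grasp; the last joint's range is limited). The gripper opens to 88 mm and grips with 3 to 60 N. Pads are 19 mm wide; open, the fingers measure 130 mm over their backs; the gripper's body (78 mm by 193 mm) begins 47 mm behind the grasp point.
Start: joints at [-55.628, 20.546, 0.682, 0, -70.136, -16.507], TCP at [0.207, -0.642, 0.192] pointing down, gripper open.
Joint ranges: [-176.03, 176.03], [-82.01, 121.73], [-58.28, 71.71], [-173.87, 95.51], [-174.79, -0.11], [-173.66, 173.66]. Speed limits (degrees/s): [136.94, 136.94, 172.46, 180, 180, 180].

INTERFACE

Orientations are given as [roll, pitch, yaw] about the fixed x, y, z axes, in that order (R = Rz(yaw) Ry(pitch) Rx(roll)).
In Python, from plant import r gives the robot as it stands.
- The arm moves only by the tool carry_out, never from a script. Its argument "deltas" is a list of rows, each a list of 3 entries, a list of its own where there are three numbers: the opening, from 0 (shut) to 1 (fully open), then the shift along the tool's x, y, z in mm, then the turn, a rotation vector about the tool's x, y, z in rad. In form: [[gripper, [tx, ty, tz], [rx, ry, rz]], ...]. A call has 1 to 12 rows; each row is the pose to reach, as a shift and turn from the pose commanded when the call began, along the tool's axes at that moment; what a row does not reach only later rows make up. A row lasts 1/10 s, in which the tool goes at most 50 mm and 8.59 degrees, less where a joint would pass 70% of its speed; a pose out of reach is approached as far as the arm can. A call with a gripper value outside its range is refused whole. The fingers move at their own pace and stop on an object; "squeeze" is the grip in N (left out, the last holds). Time passes only in rows, so rows that repeat a pose let the fingers close. It gives the time, the measured TCP pose, the force, the opening and the grip force at its end, in the units of the state.
- r.get_state(): the state, without advancing time (a new reading comes with each control period).
- r.capture(name): name is "side" or "top" or "wrist"; returns (picture, depth): 480x640x3 uint8, red, green, blue; 480x640 float32, m along the optical axis (not along the pixel's ray), 0 where there is no reading.
- r.get_calibration(name): a dict with "fov_y" (degrees; the focal length in pixels is half the picture's height over the tangent of half this angle, whatever the lens; pixels are square), "cx", "cy" (the principal point, pixels), "view" (4x4, takes a point from world to camera coordinates). Camera axes: x right, y down, z forward; pixel columns grow to the right and rows downward; lengths in m; the calibration is good to about 2 mm. A picture is of the moment at which its call begins: read the wrist's pose just before it. get_calibration takes no time and is no camera call; for the wrist camera it gives the pose at the moment of the call.
- r.close_job(): hands the job in; it is judged then, once.
The state is a dict: "time_s": time; "joints": joint angles; "qd": joint speeds; "joint_torque": joint torques, N m; "tcp_pos": TCP position; "eef_rot": TCP orientation; "contact_force": force on the tool from outside, world axes, zero at the start; "moment": the same for the moment, N m; "gripper_width": finger opening in m; "gripper_force": force on a finger pad.
Only numpy, scipy, OpenCV 4.12 (cv2) and the standard library are available. Lean on these libraries where they do the work, as an engineer would, in place of code of your own. Each camera call takes 0.05 s, during which the arm holds its last target. There are 200 camera calls.

TASK

We are restocking the two-lane paint-jar dispenser: stand the two loose paint jars upright in the white slatted basket (set them down, do not drop them) and lay the brush from the counter flat on the floor of the low wooden tray, next to the one already there. Then, in the dispenser's empty lane, pull the spring pusher back by its tab, away from the front stop, until its front face is level with the middle of the black binder clip on that lane's outer wall, and finish while holding it there against its spring so that I can load the jars. Leave the full lane and everything else on the counter as they are.

Things in the scene. Friction and masses are not known exactly. Their poses are not given: they have to be found in the camera images.
- dispenser: fixed two-lane jar dispenser, 300 mm (x) by 109 mm (y): 6 mm grey floor, clear walls along x with tops at 56 mm, clear front stop at the +x end, top at 40 mm. Lane y = +26.5 mm is full (four fixed jars, tops at 65 mm), lane y = -26.5 mm is empty. Origin: centre of the underside; x points to the front stop, away from the robot; z up
- pusher: white spring pusher of the empty lane: upright paddle 46 mm wide on a sled, pull tab on top. Origin on the paddle's front (+x) face, lane centre, at the lane floor (6 mm up); axes as the dispenser's. Slides only along the dispenser's x: pulled towards -x, 220 mm at most; the spring holds it at the front stop with 1.9 N, rising 1.2 N per 100 mm, plus 0.4 N friction; it snaps home if let go
- pusher_tab (a point): centre of the empty lane's pull tab: upright white plate 10 mm thick along the dispenser's x, 30 mm wide along y, 72 to 117 mm above the counter, free on all sides above a 13 mm thick shoulder; this point lies 7 mm behind (-x of) the paddle's front face, 94.5 mm above the counter
- full_pusher: identical pusher of the full lane, resting behind its four jars; origin on its paddle's front face at the lane floor; leave alone
- marker_clip: small black binder clip with steel wire levers, 19 mm long along x, 11 mm across, on the outer (-y) wall of the empty lane, top at 76 mm. Origin at the clip's middle on the wall's top edge (57 mm up), axes as the dispenser's. The pusher is at the mark when its front face (pusher origin) has the clip's x along the dispenser
- stored_brush: the brush already put away, same make as brush_1, lying in the wooden tray along the tray's y about 48 mm to the -x side of the tray's middle, handle to -y; origin under its middle; leave it there
- basket: fixed white slatted plastic basket, outside 140 mm (x) by 180 mm (y), 40 mm high, walls and floor 4 mm, with corner posts that take up another 12 mm of each corner; origin at the centre of the underside, z up
- wood_tray: fixed low wooden tray, outside 150 mm (x) by 180 mm (y), 22 mm high, walls and floor 6 mm; origin at the centre of the underside, z up
- jar_1: small straight glass paint jar with a flat black screw lid, 44 mm diameter, 58 mm tall, about 110 g, standing loose on the counter at the start; origin at the centre of its underside, z up through the lid
- jar_2: small straight glass paint jar with a flat black screw lid, 44 mm diameter, 58 mm tall, about 110 g, standing loose on the counter at the start; origin at the centre of its underside, z up through the lid
- brush_1: flat glue brush lying loose on the counter, 122 mm long over all along its x: wooden handle (x from -62 to +8 mm) 15 mm wide in y and 10 mm thick, then a steel ferrule 21 mm wide (x 6 to 30 mm) and dark stiff bristles to x = +60 mm; about 35 g; balance point near x = 0; origin under its middle
- eraser: pinkish eraser block 48 x 22 x 16 mm, bystander; origin under its centre
- wax_block: pale wax block 46 x 26 x 18 mm, bystander; origin under its centre
- tape_roll: roll of masking tape lying flat, 84 mm across, 24 mm high, bystander; origin under its centre
- bowl: small wooden bowl, 84 mm across, 38 mm high, bystander; origin under its centre
- glue_bottle: white glue bottle, 58 mm across, 150 mm tall, bystander; origin under its centre, z up
- ruler: steel rule lying flat, 150 x 28 x 4 mm, long along its x, bystander; origin under its centre
There are look-alikes about, which are no part of the job. What is shaped like the brush_1 but red is not meant.

How it is judged (in metres and radians):
On the way, in this order (a step that is already met when the one before it is completed fails the run):
1. both jars stand upright in the basket and the brush lies in the wooden tray, all let go (x of jar_1 in the frame of basket between -0.066 and 0.066 m and y of jar_1 in the frame of basket between -0.086 and 0.086 m and z of jar_1 in the frame of basket between -0.005 and 0.015 m and angle between each of jar_1, jar_2's own z axis and vertical below 0.2 rad and linear speed of each of jar_1, jar_2, brush_1 below 0.03 m/s and x of jar_2 in the frame of basket between -0.066 and 0.066 m and y of jar_2 in the frame of basket between -0.086 and 0.086 m and z of jar_2 in the frame of basket between -0.005 and 0.015 m and x of brush_1 in the frame of wood_tray between -0.069 and 0.069 m and y of brush_1 in the frame of wood_tray between -0.084 and 0.084 m and z of brush_1 in the frame of wood_tray between -0.005 and 0.012 m and angle between brush_1's own z axis and vertical below 0.12 rad and contact force between the fingers and jar_1 below 0.1 N and contact force between the fingers and jar_2 below 0.1 N and contact force between the fingers and brush_1 below 0.1 N), for 0.2 s.
2. the empty lane's pusher is drawn back to the binder clip, held by the gripper (x of pusher in the frame of marker_clip between -0.008 and 0.008 m and contact force between the fingers and pusher above 2 N and linear speed of pusher below 0.02 m/s), for 0.2 s.
At the end, for the whole second after the job is handed in: the gripper holds the empty lane's pusher at rest (finger force over 2 N), its front face within 8 mm of the middle of the binder clip along the lane; both jars stand upright (within 0.2 rad) on the basket's floor; brush_1 lies flat (within 0.12 rad) on the floor of the wooden tray (all of step 2 and x of jar_1 in the frame of basket between -0.066 and 0.066 m and y of jar_1 in the frame of basket between -0.086 and 0.086 m and z of jar_1 in the frame of basket between -0.005 and 0.015 m and angle between each of jar_1, jar_2's own z axis and vertical below 0.2 rad and linear speed of each of jar_1, jar_2, brush_1 below 0.03 m/s and x of jar_2 in the frame of basket between -0.066 and 0.066 m and y of jar_2 in the frame of basket between -0.086 and 0.086 m and z of jar_2 in the frame of basket between -0.005 and 0.015 m and x of brush_1 in the frame of wood_tray between -0.069 and 0.069 m and y of brush_1 in the frame of wood_tray between -0.084 and 0.084 m and z of brush_1 in the frame of wood_tray between -0.005 and 0.012 m and angle between brush_1's own z axis and vertical below 0.12 rad); the arm keeps its last pose, push and grip.
It fails at once if a bystander (eraser, wax block, tape roll, bowl, glue bottle, ruler, stored brush) is pushed more than 40 mm from its place (distance of any of eraser, wax_block, tape_roll, bowl, glue_bottle, ruler, stored_brush from where it was at the start of the episode above 0.04 m).
It fails at once if the glue bottle is knocked over (angle between glue_bottle's own z axis and vertical above 0.6 rad).
It fails at once if a glass jar is let go more than 50 mm above the counter ((height (world z) of jar_1 above 0.05 m and contact force between each of the arm, the fingers and jar_1 below 0.01 N) or (height (world z) of jar_2 above 0.05 m and contact force between each of the arm, the fingers and jar_2 below 0.01 N)).
It fails at once if the full lane's pusher is pulled more than 20 mm (distance of full_pusher from where it was at the start of the episode above 0.02 m).
It also fails if it takes over 72 s, if anything falls off the work surface, if the arm or the gripper's body presses on something with over 40 N, if the wrist force passes 120 N, or if a joint passes its speed limit or range.

## Working session

There is one attempt and no reset: what is moved stays moved. The work goes in short steps, Python scripts to look and compute and a tool call to move; the robot and the scene stay as the last step left them, time stands still between calls to the robot, and variables do not carry over. Pictures are saved under pics/ and viewed, at most 10 in all, crops included, and the job is handed in when it is done.

Besides the shell and the picture viewer there is one more tool, called as name(argument=value, ...) on one line, values as JSON. carry_out: Moves the arm, as the interface text tells. Its arguments: {"type":"object","properties":{"deltas":{"type":"array"},"squeeze":{"type":"number"}},"required":["deltas"]}

```bash
mkdir -p pics; ls
python3 - <<'E'
from plant import r
import cv2,numpy as np
print(r.get_state())
for n in("top","side"):
    im,d=r.capture(n); cv2.imwrite(f"pics/{n}0.png",im[:,:,::-1]); np.save(f"{n}0.npy",d); np.save(f"{n}0im.npy",im)
    c=r.get_calibration(n); print(n,c);
E
```

```text
pics
{'time_s': 0.0, 'joints': array([-5.56294832e+01,  2.05923020e+01,  6.35290192e-01, -1.88458285e-02,
       -7.01349789e+01, -1.65072497e+01]), 'qd': array([ 0.00176214, -0.05284531, -0.04453306, -0.05365132, -0.08659157,
        0.07202116]), 'joint_torque': array([ 1.33079542e-03, -5.82723355e+01,  2.93060428e+01,  6.99736252e+00,
        6.99873941e-03, -1.46209027e-04]), 'tcp_pos': array([ 0.20686466, -0.64197005,  0.19102847]), 'eef_rot': array([ 1.79906767e+02, -9.15419042e-03, -1.62143144e+02]), 'contact_force': array([-0.81763708, -0.37436476,  0.0723674 ]), 'moment': array([-0.03788719, -0.01454492, -0.00049662]), 'gripper_force': 0.0, 'gripper_width': 0.08751021148509686}
top {'fov_y': 47.36922122385553, 'cx': 318.42343842516584, 'cy': 253.12582526849238, 'view': array([[-1.03657567e-02, -9.99946241e-01, -2.56037687e-04,
         5.80977381e-04],
       [-9.91340977e-01,  1.03100709e-02, -1.30907484e-01,
         5.84260066e-01],
       [ 1.30903086e-01, -1.10313448e-03, -9.91394556e-01,
         1.10651818e+00],
       [ 0.00000000e+00,  0.00000000e+00,  0.00000000e+00,
         1.00000000e+00]])}
side {'fov_y': 55.38003199889097, 'cx': 317.90265747785764, 'cy': 245.9669613908469, 'view': array([[-0.9612697 , -0.27515803, -0.0157677 ,  0.52817711],
       [-0.13714553,  0.52717664, -0.83861546,  0.17243025],
       [ 0.23906414, -0.80397316, -0.54449563,  0.79502695],
       [ 0.        ,  0.        ,  0.        ,  1.        ]])}
```

View pics/top0.png

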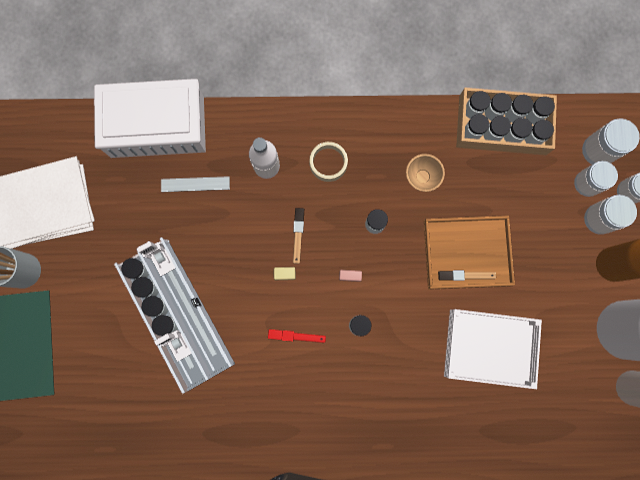

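View pics/side0.png

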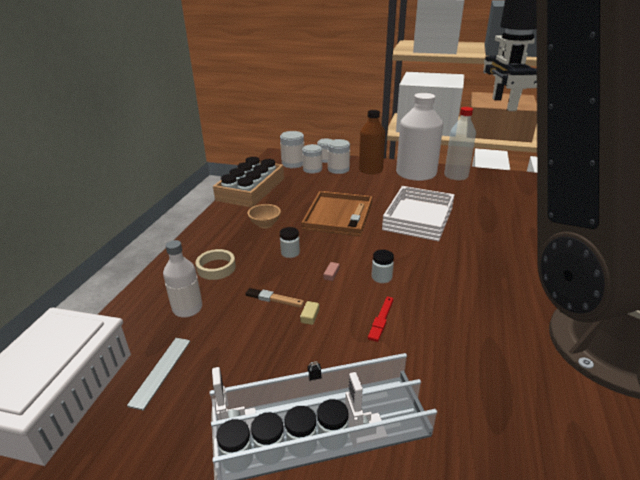

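The top view shows jars at (377,220) and (361,326), the glue brush at (299,235), and a red look-alike at (297,337), which is not meant. It also shows the tray at (470,252), the basket at (493,349) and the dispenser at (175,315), with the empty-lane pusher at (160,257) and the clip at (196,302). The eight crated jars at (508,118) and the four in the lane are not loose. The side view shows the same things: jars at (290,242) and (383,266), the brush at (275,298). I'll confirm in an enlarged crop and measure.

```bash
cat > h.py <<'E'
import numpy as np,cv2
from plant import r
def K(c):
    f=240/np.tan(np.radians(c["fov_y"]/2)); return f
def ray(n,u,v,c=None):
    c=c or r.get_calibration(n); f=K(c); V=c["view"]; R=V[:3,:3]; o=-R.T@V[:3,3]
    return o,R.T@np.array([(u-c["cx"])/f,(v-c["cy"])/f,1])
def cloud(n,d,c=None):
    c=c or r.get_calibration(n); f=K(c); V=c["view"]; R=V[:3,:3]
    v,u=np.mgrid[:480,:640]; p=np.stack([(u-c["cx"])/f*d,(v-c["cy"])/f*d,d],-1)-V[:3,3]
    return p@R
def tri(a,b):
    (o1,d1),(o2,d2)=a,b
    s=np.linalg.lstsq(np.stack([d1,-d2],1),o2-o1,rcond=None)[0]
    p,q=o1+s[0]*d1,o2+s[1]*d2; return (p+q)/2,np.linalg.norm(p-q)
E
python3 - <<'E'
from h import *
im=np.load("top0im.npy")[:,:,::-1]; side=np.load("side0im.npy")[:,:,::-1]
a=cv2.resize(im[190:400,100:400],(800,560),interpolation=cv2.INTER_CUBIC);cv2.imwrite("pics/tc.png",a)
a=cv2.resize(side[210:480,190:450],(578,600),interpolation=cv2.INTER_CUBIC);cv2.imwrite("pics/sc.png",a)
T=cloud("top",np.load("top0.npy")); S=cloud("side",np.load("side0.npy")); np.set_printoptions(precision=4,suppress=True)
def reg(C,u0,u1,v0,v1,z0,z1):
    p=C[v0:v1,u0:u1].reshape(-1,3); p=p[(p[:,2]>z0)&(p[:,2]<z1)]
    if len(p)<3: return "none"
    rc=cv2.minAreaRect((p[:,:2]*1000).astype(np.float32))
    return len(p),np.median(p,0),p[:,:2].min(0),p[:,:2].max(0),np.percentile(p[:,2],[5,95]),rc
for nm,b in dict(jar1=(355,400,200,245,.045,.07),jar2=(345,380,305,345,.045,.07),brush=(285,310,203,268,.004,.02),basket=(440,550,300,395,.03,.05),tray=(420,520,210,295,.015,.03),disp=(105,240,230,395,.045,.06),dispall=(105,240,230,395,.004,.015),tab=(120,240,230,395,.1,.13),clip=(188,205,292,312,.06,.085),stored=(436,500,266,285,.01,.03),glue=(240,285,130,180,.1,.2)).items():
    print(nm,*reg(T,*b))
for nm,b in dict(jar1=(275,305,225,260,.045,.07),jar2=(368,398,248,285,.045,.07),clip=(305,325,358,382,.06,.085),tab=(200,380,360,430,.1,.13),brush=(240,303,285,310,.004,.02)).items(): print("S",nm,*reg(S,*b))
E
```

```text
jar1 341 [ 0.6502 -0.1279  0.0572] [ 0.6305 -0.1489] [ 0.672  -0.1071] [0.0521 0.0605] ((651.172607421875, -128.00120544433594), (41.4426155090332, 41.814937591552734), 0.8329210877418518)
jar2 350 [ 0.4324 -0.0883  0.0572] [ 0.4121 -0.1102] [ 0.4543 -0.0681] [0.0533 0.0607] ((433.0194091796875, -89.05362701416016), (41.49808120727539, 40.971656799316406), 75.48141479492188)
brush 459 [0.634  0.0384 0.0089] [0.5591 0.0163] [0.6972 0.0666] [0.0045 0.0125] ((628.1591186523438, 41.42195129394531), (50.0060920715332, 138.15234375), 89.88141632080078)
basket 889 [ 0.3795 -0.3727  0.0387] [ 0.304  -0.4627] [ 0.4629 -0.265 ] [0.0324 0.0425] ((383.2119140625, -364.4951477050781), (182.69749450683594, 140.35108947753906), 82.47730255126953)
tray 1136 [ 0.5504 -0.3204  0.0198] [ 0.5094 -0.4182] [ 0.6636 -0.2348] [0.0155 0.0243] ((586.162109375, -326.37506103515625), (150.571044921875, 181.09666442871094), 1.6218777894973755)
disp 1577 [0.4649 0.3019 0.0556] [0.3033 0.1725] [0.6171 0.4147] [0.0464 0.0592] ((461.05523681640625, 292.4510192871094), (299.89495849609375, 115.6498031616211), 29.2870
[... 1169 characters left out ...]
3 -0.1098] [ 0.4566 -0.0664] [0.0477 0.0592] ((434.79840087890625, -88.88345336914062), (41.01783752441406, 43.222774505615234), 10.09066104888916)
S clip 121 [0.4845 0.2464 0.0677] [0.4751 0.236 ] [0.495 0.254] [0.0613 0.0755] ((484.9840087890625, 245.50506591796875), (18.449392318725586, 11.443023681640625), 32.38755416870117)
S tab 461 [0.4215 0.3097 0.1156] [0.4023 0.2813] [0.6027 0.3505] [0.1025 0.1178] ((502.3488464355469, 316.18145751953125), (199.64093017578125, 30.256702423095703), 12.636662483215332)
S brush 428 [0.6355 0.0419 0.0093] [0.5694 0.0235] [0.69   0.0502] [0.005  0.0116] ((629.7655639648438, 38.55655288696289), (22.748170852661133, 121.17806243896484), 86.04866027832031)
```

View pics/tc.png

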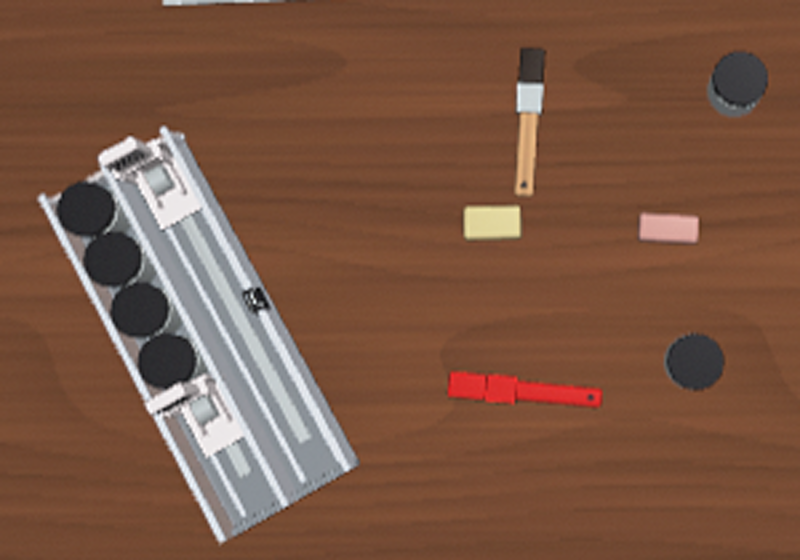

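View pics/sc.png

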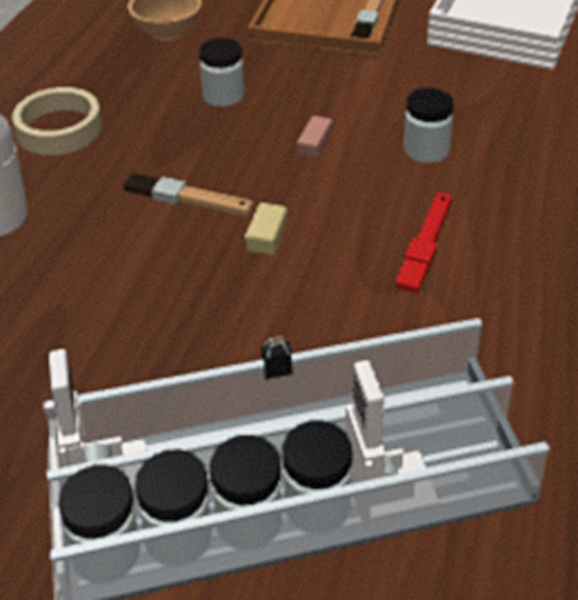

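The crops confirm two loose black-lidded jars, with the natural-wood brush at crop (528,120). The red one at (525,390) is the decoy. The empty lane's tab is at the front stop (125,150), the full lane's tab is at (180,395) and the clip is at (256,300). Heights from the two views agree with the text (jar about 58 mm, clip about 76 mm, tab about 117 mm).

```bash
cat >> h.py <<'E'
np.set_printoptions(precision=4,suppress=True)
def go(*tg):
    "targets (x,y,z,yaw): tool-frame shift mm, turn about tool z, from the measured pose"
    from scipy.spatial.transform import Rotation as Ro
    s=r.get_state(); R=Ro.from_euler("xyz",s["eef_rot"],degrees=True).as_matrix()
    print("t",s["time_s"],"tcp",s["tcp_pos"],s["eef_rot"],"w",s["gripper_width"],"F",s["contact_force"])
    for t in tg:
        dy=(t[3]-s["eef_rot"][2]+180)%360-180
        print(t,"shift",(R.T@(np.array(t[:3])-s["tcp_pos"])*1000).round(1),"rz",round(-np.radians(dy),4))
E
python3 - <<'E'
from h import *
T=cloud("top",np.load("top0.npy")); S=cloud("side",np.load("side0.npy"))
for n,C in(("T",T),("S",S)):
    p=C.reshape(-1,3); ok=p[:,2]>.1; p=p[ok&(p[:,2]<.13)]
    for nm,x0,x1 in(("empty",.54,.63),("full",.36,.45)):
        q=p[(p[:,0]>x0)&(p[:,0]<x1)&(p[:,1]>.26)&(p[:,1]<.4)]
        top=q[q[:,2]>.112]
        print(n,nm,len(q),cv2.minAreaRect((q[:,:2]*1000).astype(np.float32)),"top",np.median(top,0),cv2.minAreaRect((top[:,:2]*1000).astype(np.float32)))
    q=C.reshape(-1,3); q=q[(q[:,0]>.56)&(q[:,0]<.70)&(q[:,1]>.02)&(q[:,1]<.06)&(q[:,2]>.0055)&(q[:,2]<.02)]
    x=q[:,0]; f=np.polyfit(x,q[:,1],1); print(n,"brush",x.min(),x.max(),"yaw",np.degrees(np.arctan(f[0])),"y@.63",np.polyval(f,.63))
# brush ends by triangulation: handle end, bristle end
for (a,b) in(((296.6,261.5),(301.5,303.0)),((300,208),(247,292.5))): print(tri(ray("top",*a),ray("side",*b)))
q=S.reshape(-1,3);q=q[(q[:,0]>.29)&(q[:,0]<.48)&(q[:,1]<-.25)&(q[:,1]>-.48)&(q[:,2]>.034)&(q[:,2]<.046)];print("basketS",cv2.minAreaRect((q[:,:2]*1000).astype(np.float32)))
q=S.reshape(-1,3);q=q[(q[:,0]>.50)&(q[:,0]<.68)&(q[:,1]<-.22)&(q[:,1]>-.43)&(q[:,2]>.018)&(q[:,2]<.026)];print("trayS",cv2.minAreaRect((q[:,:2]*1000).astype(np.float32)))
b=np.radians(-7.5); B=lambda y:(0.383-y*np.sin(b),-0.3645+y*np.cos(b))
print("slots",B(.04),B(-.04))
go((.434,-.089,.10,-97.5),(.434,-.089,.028,-97.5))
E
```

```text
T empty 116 ((589.43505859375, 335.2771301269531), (11.344435691833496, 30.51399040222168), 29.653791427612305) top [0.5897 0.3349 0.1157] ((589.7490844726562, 335.3816223144531), (10.61004638671875, 30.514978408813477), 28.0380802154541)
T full 105 ((410.4146728515625, 295.57196044921875), (10.510993957519531, 30.38727569580078), 31.402748107910156) top [0.4107 0.2953 0.1161] ((410.4088439941406, 295.87890625), (10.201010704040527, 29.857158660888672), 31.402748107910156)
T brush 0.5674585423498523 0.6880329413229759 yaw -3.6912173393377126 y@.63 0.03849897244629494
S empty 218 ((591.1702880859375, 335.97784423828125), (11.113446235656738, 29.943666458129883), 25.79793357849121) top [0.5907 0.3372 0.1164] ((591.86376953125, 335.84661865234375), (9.99928092956543, 29.68202018737793), 29.46192169189453)
S full 243 ((413.15625, 296.3019714355469), (10.511334419250488, 30.486278533935547), 27.430192947387695) top [0.412  0.298  0.1162] ((412.8597412109375, 296.1125183105469), (10.070943832397461, 30.460752487182617), 28.407838821411133)
S brush 0.5682675626185999 0.6899718517078238 yaw -3.7912965462383954 y@.63 0.040222563601946634
(array([0.5709, 0.0416, 0.0052]), np.float64(6.822175180392976e-05))
(array([0.6896, 0.0339, 0.001 ]), np.float64(0.0010100263518723236))
basketS ((386.4595642089844, -364.774169921875), (188.0238800048828, 140.96868896484375), 82.4853515625)
trayS ((588.4306640625, -327.7436218261719), (149.716552734375, 188.08309936523438), 1.1824476718902588)
slots (np.float64(0.38822104768880206), np.float64(-0.32484220554504756)) (np.float64(0.37777895231119796), np.float64(-0.4041577944549524))
t 0.1 tcp [ 0.2069 -0.642   0.1911] [ 179.9166   -0.0087 -162.1398] w 0.08781036592180348 F [ 0.5618 -0.3605  0.3267]
(0.434, -0.089, 0.1, -97.5) shift [-385.8  456.6   91.7] rz -1.1282
(0.434, -0.089, 0.028, -97.5) shift [-385.8  456.5  163.7] rz -1.1282
```

carry_out(deltas=[[1,[-386,457,92],[0,0,-1.128]],[1,[-386,457,92],[0,0,-1.128]],[1,[-386,457,92],[0,0,-1.128]],[1,[-386,457,92],[0,0,-1.128]],[1,[-386,457,92],[0,0,-1.128]],[1,[-386,457,92],[0,0,-1.128]],[1,[-386,457,92],[0,0,-1.128]],[1,[-386,457,92],[0,0,-1.128]],[1,[-386,457,92],[0,0,-1.128]],[1,[-386,457,92],[0,0,-1.128]],[1,[-386,457,92],[0,0,-1.128]],[1,[-386,457,92],[0,0,-1.128]]])

```text
time_s: 1.3
tcp_pos: [0.4325, -0.0918, 0.1007]
eef_rot: [-180.0, 0.0, -97.5]
contact_force: [0.7, -1.5, 0.4]
gripper_width: 0.0877
gripper_force: 0.0
```

```bash
python3 -c "
from h import *
go((.434,-.089,.10,-97.5),(.434,-.089,.028,-97.5))"
```

```text
t 1.3 tcp [ 0.4325 -0.0918  0.1007] [-179.9702    0.0132  -97.49  ] w 0.0876990368156711 F [ 0.6732 -1.5015  0.3569]
(0.434, -0.089, 0.1, -97.5) shift [-2.9 -1.1  0.7] rz 0.0002
(0.434, -0.089, 0.028, -97.5) shift [-2.9 -1.1 72.7] rz 0.0002
```

carry_out(deltas=[[1,[0,0,36],[0,0,0]],[1,[0,0,72],[0,0,0]],[1,[0,0,72],[0,0,0]],[1,[0,0,72],[0,0,0]],[0,[0,0,72],[0,0,0]],[0,[0,0,72],[0,0,0]],[0,[0,0,72],[0,0,0]],[0,[0,0,72],[0,0,0]],[0,[0,0,72],[0,0,0]],[0,[0,0,72],[0,0,0]],[0,[0,0,72],[0,0,0]],[0,[0,0,72],[0,0,0]]], squeeze=20)

```text
time_s: 2.5
tcp_pos: [0.4322, -0.0939, 0.0287]
eef_rot: [180.0, -0.0, -97.5]
contact_force: [-0.1, -0.6, -1.1]
gripper_width: 0.0293
gripper_force: 0.0
```

```bash
python3 -c "
from h import *
go((.434,-.089,.11,-97.5),(.388,-.325,.11,-97.5),(.388,-.325,.034,-97.5))"
```

```text
t 2.5 tcp [ 0.4322 -0.0939  0.0287] [179.9899  -0.0048 -97.5037] w 0.02930485965329691 F [-0.0924 -0.5697 -1.1131]
(0.434, -0.089, 0.11, -97.5) shift [ -5.   -1.1 -81.3] rz -0.0001
(0.388, -0.325, 0.11, -97.5) shift [234.9  13.7 -81.3] rz -0.0001
(0.388, -0.325, 0.034, -97.5) shift [234.9  13.7  -5.3] rz -0.0001
```

Run:
```python
from h import *
a,d=r.capture("side"); b,e=r.capture("wrist")
cv2.imwrite("pics/miss.png",np.hstack([cv2.resize(a[150:390,220:460],(400,400)),cv2.resize(b,(400,300))[:, :] if 0 else cv2.copyMakeBorder(cv2.resize(b,(400,300)),0,100,0,0,0)])[:,:,::-1])
print(r.get_state())
```

```text
{'time_s': 2.6, 'joints': array([ 13.4499,   9.1958, -40.0794,   0.0003, -40.7379, -20.9534]), 'qd': array([ 0.0551,  0.0094,  0.0214, -0.1174, -0.0334,  0.1899]), 'joint_torque': array([ -0.0092, -33.5448,  20.345 ,   4.8587,   0.0048,  -0.0001]), 'tcp_pos': array([ 0.4322, -0.0938,  0.0287]), 'eef_rot': array([179.9879,  -0.0049, -97.5033]), 'contact_force': array([ 0.3117, -0.473 ,  0.4987]), 'moment': array([-0.0196,  0.0728,  0.0094]), 'gripper_force': 0.0, 'gripper_width': 0.021039722464021002}
```

View pics/miss.png

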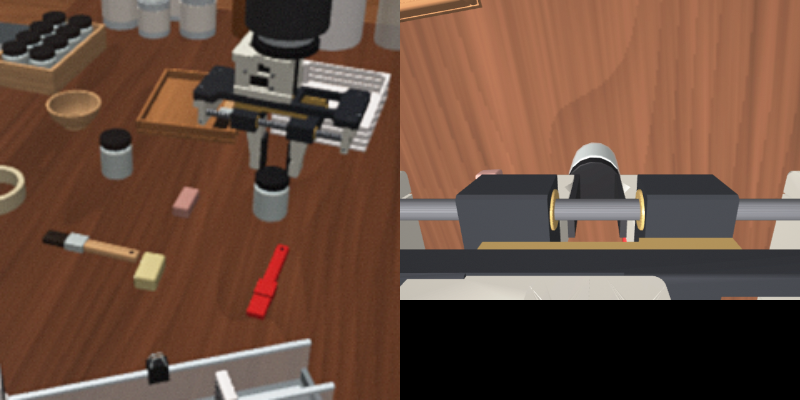

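Run:
```python
from h import *
for n in("side","top","wrist"):
    c=r.get_calibration(n); a,d=r.capture(n); C=cloud(n,d,c)
    np.save(n+"1.npy",C)
    p=C.reshape(-1,3); p=p[d.reshape(-1)>0]
    q=p[(abs(p[:,0]-.433)<.07)&(abs(p[:,1]+.095)<.08)&(p[:,2]>.01)]
    for z0,z1 in((.015,.045),(.045,.062),(.063,.075),(.08,.12),(.12,.16)):
        t=q[(q[:,2]>z0)&(q[:,2]<z1)]
        if len(t): print(n,z0,len(t),t.min(0),t.max(0))
    print(n,"cam",-c["view"][:3,:3].T@c["view"][:3,3])
    for z in(.004,): 
        m=(abs(p[:,2])<.003)&(abs(p[:,0]-.5)<.2)&(abs(p[:,1])<.2); print("table pts",m.sum(),np.median(p[m,2]) if m.any() else 0)
```

```text
side 0.015 262 [ 0.4136 -0.0905  0.0155] [ 0.4566 -0.0657  0.045 ]
side 0.045 248 [ 0.4141 -0.1097  0.0452] [ 0.4566 -0.0669  0.06  ]
side 0.063 79 [ 0.406  -0.1045  0.0641] [ 0.4601 -0.0777  0.0749]
side 0.08 345 [ 0.4019 -0.1046  0.08  ] [ 0.4667 -0.0756  0.1198]
side 0.12 851 [ 0.3635 -0.1244  0.1201] [ 0.5029 -0.0484  0.16  ]
side cam [0.3413 0.6936 0.5858]
table pts 22508 -8.78836105228732e-05
top 0.12 26 [ 0.4899 -0.0753  0.1419] [ 0.5015 -0.0693  0.1496]
top cam [ 0.4344 -0.0042  1.1735]
table pts 14861 -0.00043058593380535594
wrist 0.015 1300 [ 0.4128 -0.1121  0.0151] [ 0.4556 -0.0896  0.045 ]
wrist 0.045 2746 [ 0.4145 -0.1115  0.045 ] [ 0.4538 -0.0793  0.061 ]
wrist 0.063 423 [ 0.4128 -0.1067  0.0633] [ 0.4485 -0.083   0.075 ]
wrist 0.08 2046 [ 0.4145 -0.1067  0.08  ] [ 0.4468 -0.0801  0.12  ]
wrist 0.12 47843 [ 0.363  -0.1373  0.1201] [ 0.5024 -0.0831  0.16  ]
wrist cam [ 0.4226 -0.1668  0.2223]
table pts 115835 0.0008094896267053965
```

Run:
```python
from h import *
s=r.get_state(); print(s["time_s"],s["gripper_width"],s["tcp_pos"],s["gripper_force"],s["contact_force"])
C=np.load("side1.npy").reshape(-1,3)
q=C[(abs(C[:,0]-.433)<.12)&(abs(C[:,1]+.09)<.08)]
for z in np.arange(.04,.2,.006):
    t=q[(q[:,2]>=z)&(q[:,2]<z+.006)]
    if len(t): print(round(z,3),len(t),t[:,:2].min(0),t[:,:2].max(0), "x-gap",np.round(np.sort(t[:,0])[np.argmax(np.diff(np.sort(t[:,0])))],3),np.round(np.diff(np.sort(t[:,0])).max(),3))
C=np.load("wrist1.npy").reshape(-1,3)
q=C[(abs(C[:,0]-.433)<.05)&(abs(C[:,1]+.09)<.05)]
print("wrist z hist",np.histogram(q[:,2],bins=np.arange(0,.2,.01)))
```

```text
2.75 0.009548760836396082 [ 0.4323 -0.0938  0.0287] 0.0 [-0.0524  0.2814  0.3743]
0.04 60 [ 0.4149 -0.0898] [ 0.4566 -0.0662] x-gap 0.453 0.003
0.046 43 [ 0.4153 -0.085 ] [ 0.4534 -0.0674] x-gap 0.451 0.002
0.052 129 [ 0.4141 -0.1097] [ 0.4566 -0.0669] x-gap 0.449 0.002
0.058 75 [ 0.4156 -0.1096] [ 0.4549 -0.0686] x-gap 0.418 0.003
0.064 34 [ 0.4062 -0.1004] [ 0.46   -0.0777] x-gap 0.422 0.021
0.07 54 [ 0.406  -0.1045] [ 0.4603 -0.0759] x-gap 0.423 0.019
0.076 53 [ 0.4053 -0.1029] [ 0.4605 -0.0787] x-gap 0.423 0.019
0.082 51 [ 0.4053 -0.1014] [ 0.4609 -0.0776] x-gap 0.424 0.019
0.088 44 [ 0.4059 -0.1019] [ 0.4614 -0.0756] x-gap 0.422 0.021
0.094 50 [ 0.4038 -0.1012] [ 0.4612 -0.0775] x-gap 0.422 0.021
0.1 63 [ 0.4025 -0.1046] [ 0.4637 -0.0759] x-gap 0.423 0.019
0.106 67 [ 0.402  -0.1034] [ 0.4639 -0.0773] x-gap 0.423 0.019
0.112 44 [ 0.4019 -0.1033] [ 0.4667 -0.0777] x-gap 0.419 0.027
0.118 11 [ 0.4474 -0.093 ] [ 0.4542 -0.0838] x-gap 0.452 0.002
0.124 16 [ 0.3459 -0.1064] [ 0.5174 -0.0468] x-gap 0.45 0.066
0.13 97 [ 0.3461 -0.1316] [ 0.5258 -0.0428] x-gap 0.357 0.029
0.136 192 [ 0.3
[... 289 characters left out ...]
 0.474 0.002
0.166 796 [ 0.3338 -0.144 ] [ 0.5326 -0.0414] x-gap 0.433 0.002
0.172 436 [ 0.3349 -0.1402] [ 0.5293 -0.0441] x-gap 0.397 0.004
0.178 148 [ 0.413  -0.1158] [ 0.4855 -0.0667] x-gap 0.442 0.002
0.184 113 [ 0.4136 -0.1121] [ 0.4857 -0.0688] x-gap 0.453 0.002
0.19 109 [ 0.4126 -0.1176] [ 0.4835 -0.0688] x-gap 0.445 0.002
0.196 118 [ 0.4141 -0.1101] [ 0.4838 -0.0686] x-gap 0.48 0.002
wrist z hist (array([11687,   284,   330,   379,   531,  2609,   225,   538,   619,
         484,   340,   603,   252,  2337, 10619, 28950, 16376, 29588,
         466]), array([0.  , 0.01, 0.02, 0.03, 0.04, 0.05, 0.06, 0.07, 0.08, 0.09, 0.1 ,
       0.11, 0.12, 0.13, 0.14, 0.15, 0.16, 0.17, 0.18, 0.19]))
```

The side view shows the finger tips about 32 mm higher than the reported TCP, closed just above the jar lid, which is untouched. I'll lift and measure that offset with the tips in clear view.

carry_out(deltas=[[1,[0,0,-40],[0,0,0]],[1,[0,0,-40],[0,0,0]],[1,[0,0,-40],[0,0,0]]])

```text
time_s: 3.05
tcp_pos: [0.433, -0.0936, 0.0695]
eef_rot: [-179.9, 0.1, -97.5]
contact_force: [0.2, 0.5, -0.1]
gripper_width: 0.0279
gripper_force: 0.0
```

Run:
```python
from h import *
s=r.get_state(); a,d=r.capture("side"); C=cloud("side",d).reshape(-1,3)
print(s["time_s"],s["tcp_pos"],s["gripper_width"])
q=C[(abs(C[:,0]-.433)<.075)&(abs(C[:,1]+.09)<.08)&(C[:,2]>.062)]
for z in np.arange(.062,.18,.004):
    t=q[(q[:,2]>=z)&(q[:,2]<z+.004)]
    if len(t): print(round(z,3),len(t),t[:,:2].min(0),t[:,:2].max(0),np.median(t,0))
w=cv2.resize(a[150:310,270:470],(800,640))[:600]; cv2.imwrite("pics/lift.png",w[:,:,::-1])
```

```text
3.05 [ 0.433  -0.0936  0.0695] 0.02785508513798332
0.102 9 [ 0.4091 -0.0989] [ 0.4621 -0.0825] [ 0.421  -0.0842  0.1048]
0.106 26 [ 0.4045 -0.1032] [ 0.4635 -0.0776] [ 0.447  -0.0853  0.1085]
0.11 33 [ 0.4033 -0.1033] [ 0.464  -0.0769] [ 0.4468 -0.0849  0.1125]
0.114 38 [ 0.4035 -0.1011] [ 0.4644 -0.0779] [ 0.447  -0.0843  0.1159]
0.118 36 [ 0.4028 -0.1017] [ 0.4647 -0.0791] [ 0.4468 -0.0851  0.12  ]
0.122 35 [ 0.4036 -0.0995] [ 0.4622 -0.0783] [ 0.4201 -0.0845  0.1233]
0.126 44 [ 0.4027 -0.102 ] [ 0.4649 -0.0767] [ 0.4476 -0.0856  0.1278]
0.13 33 [ 0.4024 -0.1048] [ 0.4656 -0.0747] [ 0.4211 -0.0839  0.1328]
0.134 37 [ 0.4012 -0.1047] [ 0.4651 -0.078 ] [ 0.4462 -0.0846  0.1364]
0.138 35 [ 0.3999 -0.1028] [ 0.4654 -0.0777] [ 0.448  -0.0858  0.1403]
0.142 41 [ 0.4007 -0.1042] [ 0.4676 -0.0771] [ 0.4473 -0.0837  0.144 ]
0.146 50 [ 0.3987 -0.1031] [ 0.468  -0.0758] [ 0.4471 -0.0848  0.1483]
0.15 45 [ 0.3994 -0.1049] [ 0.468  -0.0779] [ 0.4486 -0.0856  0.1516]
0.154 38 [ 0.3992 -0.1067] [ 0.4707 -0.0761] [ 0.4501 -0.085   0.1558]
0.158 18 [ 0.4014 -0.099 ] [ 0.4681 -0.078 ] [ 0.4523 -0.0855  0.1589]
0.162 8 [ 0.3873 -0.0901] [ 0.4565 -0.0759] [ 0.4518 -0.0848  0.1646]
0.166 8 [ 0.3854 -0.1038] [ 0.4542 -0.0759] [ 0.4525 -0.0837  0.1684]
0.17 9 [ 0.3823 -0.1161] [ 0.458  -0.0515] [ 0.4068 -0.0612  0.1736]
0.174 60 [ 0.3834 -0.1073] [ 0.4857 -0.0477] [ 0.4181 -0.0583  0.1763]
0.178 107 [ 0.3582 -0.1061] [ 0.5012 -0.0467] [ 0.4272 -0.0571  0.1801]
```

View pics/lift.png

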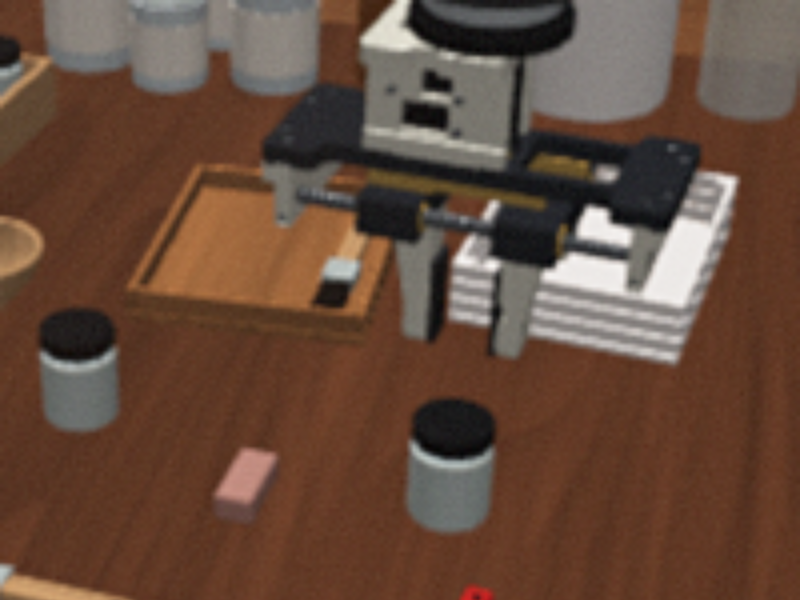

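The tips are at z≈0.104 when the TCP reports 0.0695, while x and y agree. So there is a constant +34.5 mm error in z, which I'll apply from here on.

carry_out(deltas=[[1,[-4.6,-0.4,0],[0,0,0]],[1,[-4.6,-0.4,0],[0,0,0]],[1,[-4.6,-0.4,0],[0,0,0]],[1,[-4.6,-0.4,0],[0,0,0]],[0.8,[-4.6,-0.4,30],[0,0,0]],[0.8,[-4.6,-0.4,60],[0,0,0]],[0.8,[-4.6,-0.4,76],[0,0,0]],[0.8,[-4.6,-0.4,76],[0,0,0]],[0,[-4.6,-0.4,76],[0,0,0]],[0,[-4.6,-0.4,76],[0,0,0]],[0,[-4.6,-0.4,76],[0,0,0]],[0,[-4.6,-0.4,76],[0,0,0]]], squeeze=20)

```text
time_s: 4.3
tcp_pos: [0.4341, -0.0892, -0.0064]
eef_rot: [-179.9, 0.0, -97.5]
contact_force: [0.3, -0.4, 2.5]
gripper_width: 0.044
gripper_force: 12.0
```

```bash
sed -i 's/np.array(t\[:3\])-s/np.array(t[:3])-[0,0,.0345]-s/' h.py; python3 -c "
from h import *
go((.434,-.089,.09,-97.5),(.388,-.325,.09,-97.5),(.388,-.325,.034,-97.5));print(r.get_state()['gripper_force'])"
```

```text
t 4.3 tcp [ 0.4341 -0.0892 -0.0064] [-179.8907    0.0387  -97.4989] w 0.04398188953926783 F [ 0.3099 -0.4456  2.4799]
(0.434, -0.089, 0.09, -97.5) shift [ -0.2  -0.  -61.9] rz 0.0
(0.388, -0.325, 0.09, -97.5) shift [239.8  14.8 -62.1] rz 0.0
(0.388, -0.325, 0.034, -97.5) shift [239.8  14.9  -6.1] rz 0.0
11.950671225786209
```

carry_out(deltas=[[0,[0,0,0],[0,0,0]],[0,[0,0,-35],[0,0,0]],[0,[0,0,-70],[0,0,0]],[0,[40,2,-70],[0,0,0]],[0,[80,5,-70],[0,0,0]],[0,[120,8,-70],[0,0,0]],[0,[160,11,-70],[0,0,0]],[0,[200,13,-70],[0,0,0]],[0,[240,16,-70],[0,0,0]],[0,[240,16,-70],[0,0,0]],[0,[240,16,-70],[0,0,0]],[0,[240,16,-70],[0,0,0]]])

```text
time_s: 5.5
tcp_pos: [0.3859, -0.3246, 0.0627]
eef_rot: [180.0, 0.0, -97.5]
contact_force: [-0.5, 0.7, -1.3]
gripper_width: 0.0432
gripper_force: 20.0
```

```bash
python3 -c "
from h import *
go((.3895,-.325,.033,-97.5));print(r.get_state()['gripper_force'])"
```

```text
t 5.5 tcp [ 0.3859 -0.3246  0.0627] [179.9841   0.0167 -97.5112] w 0.04322960609724322 F [-0.49    0.7067 -1.2759]
(0.3895, -0.325, 0.033, -97.5) shift [-0.1 -3.7 64.2] rz -0.0002
19.999414086341858
```

carry_out(deltas=[[0,[0,-3.5,25],[0,0,0]],[0,[0,-3.5,50],[0,0,0]],[0,[0,-3.5,60],[0,0,0]],[0,[0,-3.5,64.5],[0,0,0]],[0,[0,-3.5,64.5],[0,0,0]],[0,[0,-3.5,64.5],[0,0,0]],[0.7,[0,-3.5,64.5],[0,0,0]],[0.7,[0,-3.5,64.5],[0,0,0]],[0.7,[0,-3.5,64.5],[0,0,0]],[0.7,[0,-3.5,30],[0,0,0]],[0.7,[0,-3.5,-5],[0,0,0]],[0.7,[0,-3.5,-5],[0,0,0]]])

```text
time_s: 6.7
tcp_pos: [0.3926, -0.3272, 0.0723]
eef_rot: [-179.6, -0.1, -97.5]
contact_force: [0.4, -0.2, 1.2]
gripper_width: 0.0613
gripper_force: 0.0
```

```bash
python3 -c "
from h import *
go((.652,-.1275,.10,-97.5),(.652,-.1275,.028,-97.5));print(r.get_state()['gripper_force'])
c,d=r.capture('top');C=cloud('top',d).reshape(-1,3);q=C[(abs(C[:,0]-.385)<.07)&(abs(C[:,1]+.325)<.05)&(C[:,2]>.05)&(C[:,2]<.07)];print(len(q),np.median(q,0) if len(q) else 0,q.min(0),q.max(0))"
```

```text
t 6.7 tcp [ 0.3926 -0.3272  0.0723] [-179.5657   -0.1466  -97.4581] w 0.061259992200346065 F [ 0.4334 -0.1713  1.1905]
(0.652, -0.1275, 0.1, -97.5) shift [-231.7 -231.2    8. ] rz 0.0007
(0.652, -0.1275, 0.028, -97.5) shift [-231.9 -230.7   80. ] rz 0.0007
0.0Traceback (most recent call last):
  File "<string>", line 4, in <module>
    c,d=r.capture('top');C=cloud('top',d).reshape(-1,3);q=C[(abs(C[:,0]-.385)<.07)&(abs(C[:,1]+.325)<.05)&(C[:,2]>.05)&(C[:,2]<.07)];print(len(q),np.median(q,0) if len(q) else 0,q.min(0),q.max(0))
                                                                                                                                                                                  ~~~~~^^^
    return umr_minimum(a, axis, None, out, keepdims, initial, where)
ValueError: zero-size array to reduction operation minimum which has no identity
```

carry_out(deltas=[[0.8,[-35,-36,0],[0,0,0]],[0.8,[-70,-71,0],[0,0,0]],[0.8,[-105,-107,0],[0,0,0]],[0.8,[-140,-143,0],[0,0,0]],[0.8,[-175,-179,0],[0,0,0]],[0.8,[-210,-215,0],[0,0,0]],[0.8,[-229.6,-234.6,0],[0,0,0]],[0.8,[-229.6,-234.6,0],[0,0,0]],[0.8,[-229.6,-234.6,0],[0,0,0]],[0.8,[-229.6,-234.6,0],[0,0,0]]])

```text
time_s: 7.75
tcp_pos: [0.651, -0.1291, 0.067]
eef_rot: [179.9, -0.0, -97.5]
contact_force: [-0.4, 0.0, 0.1]
gripper_width: 0.0701
gripper_force: 0.0
```

```bash
python3 -c "
from h import *
go((.652,-.1275,.10,-97.5),(.652,-.1275,.028,-97.5))
c,d=r.capture('top');C=cloud('top',d).reshape(-1,3);q=C[(abs(C[:,0]-.385)<.06)&(abs(C[:,1]+.325)<.05)&(C[:,2]>.05)&(C[:,2]<.07)];print(len(q),np.median(q,0))
c,d=r.capture('side');C=cloud('side',d).reshape(-1,3)
q=C[(abs(C[:,0]-.385)<.06)&(abs(C[:,1]+.325)<.05)&(C[:,2]>.055)&(C[:,2]<.07)];print(len(q),np.median(q,0),q.min(0),q.max(0))
q=C[(abs(C[:,0]-.652)<.075)&(abs(C[:,1]+.1275)<.04)&(C[:,2]>.068)];print('tip z',np.percentile(q[:,2],[0,1,2]))"
```

```text
t 7.75 tcp [ 0.651  -0.1291  0.067 ] [179.9125  -0.0083 -97.5374] w 0.0701373026571031 F [-0.3518  0.0448  0.1354]
(0.652, -0.1275, 0.1, -97.5) shift [-1.7 -0.8  1.5] rz -0.0007
(0.652, -0.1275, 0.028, -97.5) shift [-1.7 -0.9 73.5] rz -0.0007
379 [ 0.3882 -0.324   0.061 ]
150 [ 0.3905 -0.3194  0.0618] [ 0.3702 -0.3457  0.0553] [ 0.4118 -0.303   0.0642]
tip z [0.1019 0.1109 0.1165]
```

carry_out(deltas=[[0.8,[-1.6,-0.9,30],[0,0,0]],[0.8,[-1.6,-0.9,60],[0,0,0]],[0.8,[-1.6,-0.9,73.5],[0,0,0]],[0.8,[-1.6,-0.9,73.5],[0,0,0]],[0,[-1.6,-0.9,73.5],[0,0,0]],[0,[-1.6,-0.9,73.5],[0,0,0]],[0,[-1.6,-0.9,73.5],[0,0,0]],[0,[-1.6,-0.9,73.5],[0,0,0]],[0,[-1.6,-0.9,73.5],[0,0,0]],[0,[-1.6,-0.9,73.5],[0,0,0]],[0,[-1.6,-0.9,35],[0,0,0]],[0,[-1.6,-0.9,0],[0,0,0]]], squeeze=20)

```text
time_s: 9.05
tcp_pos: [0.6521, -0.1272, 0.0675]
eef_rot: [179.8, -0.0, -97.5]
contact_force: [1.0, 0.3, -1.7]
gripper_width: 0.0439
gripper_force: 20.0
```

```bash
python3 -c "
from h import *
go((.379,-.404,.10,-97.5),(.379,-.404,.0325,-97.5));print(r.get_state()['gripper_force'])"
```

```text
t 9.05 tcp [ 0.6521 -0.1272  0.0675] [179.8237  -0.0318 -97.507 ] w 0.043910589289964094 F [ 0.9533  0.3418 -1.6884]
(0.379, -0.404, 0.1, -97.5) shift [310.1 234.6   2.9] rz -0.0001
(0.379, -0.404, 0.0325, -97.5) shift [310.1 234.3  70.4] rz -0.0001
19.999954104423523
```

carry_out(deltas=[[0,[34,26,-10],[0,0,0]],[0,[68,52,-10],[0,0,0]],[0,[103,78,-10],[0,0,0]],[0,[138,104,-10],[0,0,0]],[0,[172,130,-10],[0,0,0]],[0,[207,156,-10],[0,0,0]],[0,[241,182,-10],[0,0,0]],[0,[275,208,-10],[0,0,0]],[0,[310,234.5,-10],[0,0,0]],[0,[310,234.5,-10],[0,0,0]],[0,[310,234.5,-10],[0,0,0]],[0,[310,234.5,-10],[0,0,0]]])

```text
time_s: 10.25
tcp_pos: [0.3805, -0.4036, 0.0777]
eef_rot: [-180.0, 0.0, -97.5]
contact_force: [0.2, -0.3, -1.7]
gripper_width: 0.0437
gripper_force: 20.0
```

```bash
python3 -c "
from h import *
go((.379,-.404,.0325,-97.5));print(r.get_state()['gripper_force'])"
```

```text
t 10.25 tcp [ 0.3805 -0.4036  0.0777] [-179.9997    0.0092  -97.5061] w 0.04373653732690638 F [ 0.1968 -0.2594 -1.7476]
(0.379, -0.404, 0.0325, -97.5) shift [ 0.6  1.4 79.7] rz -0.0001
19.999693036079407
```

carry_out(deltas=[[0,[0.5,1,35],[0,0,0]],[0,[0.5,1,65],[0,0,0]],[0,[0.5,1,75],[0,0,0]],[0,[0.5,1,79.5],[0,0,0]],[0,[0.5,1,79.5],[0,0,0]],[0,[0.5,1,79.5],[0,0,0]],[0.7,[0.5,1,79.5],[0,0,0]],[0.7,[0.5,1,79.5],[0,0,0]],[0.7,[0.5,1,79.5],[0,0,0]],[0.7,[0.5,1,79.5],[0,0,0]],[0.7,[0.5,1,40],[0,0,0]],[0.7,[0.5,1,0],[0,0,0]]])

```text
time_s: 11.45
tcp_pos: [0.3781, -0.4038, 0.0776]
eef_rot: [179.8, 0.1, -97.5]
contact_force: [1.7, -0.3, 0.6]
gripper_width: 0.0615
gripper_force: 0.0
```

```bash
python3 -c "
from h import *
# brush frame: yaw -3.7, grip at x=-9mm
a=np.radians(-3.7);print(.629-.009*np.cos(a),.039-.009*np.sin(a))
go((.620,.0395,.10,176.3));print(r.get_state()['joints'])"
```

```text
0.6200187594355504 0.03958079077427662
t 11.45 tcp [ 0.3781 -0.4038  0.0776] [179.8056   0.0671 -97.5127] w 0.06150539743766432 F [ 1.6592 -0.2992  0.6256]
(0.62, 0.0395, 0.1, 176.3) shift [-471.1 -181.9   12. ] rz 1.5043
[-26.5932  15.2142 -23.3619   0.0002 -51.6297  19.0805]
```

carry_out(deltas=[[0.7,[-42,-16,0],[0,0,0.13]],[0.5,[-84,-32,0],[0,0,0.26]],[0.5,[-126,-49,0],[0,0,0.39]],[0.5,[-168,-65,0],[0,0,0.52]],[0.5,[-210,-81,0],[0,0,0.65]],[0.5,[-252,-97,0],[0,0,0.78]],[0.5,[-294,-113,0],[0,0,0.91]],[0.5,[-336,-129,0],[0,0,1.04]],[0.5,[-378,-146,0],[0,0,1.17]],[0.5,[-420,-162,0],[0,0,1.3]],[0.5,[-450,-174,0],[0,0,1.42]],[0.5,[-471,-182,12],[0,0,1.504]]])

```text
time_s: 12.65
tcp_pos: [0.6234, 0.0414, 0.0671]
eef_rot: [179.9, 0.2, 176.2]
contact_force: [0.8, -0.5, -0.7]
gripper_width: 0.0439
gripper_force: 0.0
```

carry_out(deltas=[[0.5,[0,0,0],[0,0,0]],[0.5,[0,0,0],[0,0,0]],[0.5,[0,0,0],[0,0,0]]])

```text
time_s: 12.95
tcp_pos: [0.6208, 0.0382, 0.0659]
eef_rot: [-180.0, -0.0, 176.4]
contact_force: [0.4, -0.7, -0.1]
gripper_width: 0.0439
gripper_force: 0.0
```

```bash
python3 -c "
from h import *
go((.620,.0395,.06,176.3),(.620,.0395,.0025,176.3))
c,d=r.capture('top');C=cloud('top',d).reshape(-1,3)
q=C[(abs(C[:,0]-.385)<.08)&(abs(C[:,1]+.365)<.1)&(C[:,2]>.055)&(C[:,2]<.07)]
for s in(q[:,1]>-.365,q[:,1]<-.365):print('jar',s.sum(),np.median(q[s],0),q[s].min(0),q[s].max(0))
c,d=r.capture('side');C=cloud('side',d).reshape(-1,3)
q=C[(abs(C[:,0]-.62)<.05)&(abs(C[:,1]-.0395)<.06)&(C[:,2]>.03)&(C[:,2]<.2)];print('tip',np.percentile(q[:,2],[0,1,3]))
lo=q[q[:,2]<q[:,2].min()+.03];print(lo.min(0),lo.max(0))"
```

```text
t 12.95 tcp [0.6208 0.0382 0.0659] [-179.9909   -0.0115  176.3579] w 0.0438595331720592 F [ 0.4291 -0.722  -0.0642]
(0.62, 0.0395, 0.06, 176.3) shift [ 0.8  1.2 40.4] rz 0.001
(0.62, 0.0395, 0.0025, 176.3) shift [ 0.8  1.3 97.9] rz 0.001
jar 368 [ 0.3881 -0.3245  0.0611] [ 0.3682 -0.3461  0.0552] [ 0.4098 -0.3038  0.0675]
jar 373 [ 0.3791 -0.4039  0.0609] [ 0.3574 -0.4266  0.0555] [ 0.3991 -0.3831  0.0663]
tip [0.0994 0.1024 0.105 ]
[0.6073 0.0005 0.0994] [0.6342 0.079  0.1293]
```

carry_out(deltas=[[0.5,[0.8,1,40],[0,0,0]],[0.5,[0.8,1,75],[0,0,0]],[0.5,[0.8,1,88],[0,0,0]],[0.5,[0.8,1,93],[0,0,0]],[0.5,[0.8,1,96],[0,0,0]],[0.5,[0.8,1,96],[0,0,0]],[0.5,[0.8,1,96],[0,0,0]]])

```text
time_s: 13.75
tcp_pos: [0.6214, 0.0402, -0.0288]
eef_rot: [180.0, 0.1, 176.3]
contact_force: [-1.0, 0.4, 0.6]
gripper_width: 0.0439
gripper_force: 0.0
```

```bash
python3 -c "
from h import *
go((.620,.0395,.0025,176.3))
c,d=r.capture('side');C=cloud('side',d).reshape(-1,3)
q=C[(abs(C[:,0]-.62)<.013)&(abs(C[:,1]-.0395)<.06)&(C[:,2]>-.01)&(C[:,2]<.2)];
print(np.histogram(q[:,2],bins=np.arange(-.004,.03,.002)));cv2.imwrite('pics/br.png',cv2.resize(c[240:340,200:340],(700,500))[:,:,::-1])"
```

```text
t 13.75 tcp [ 0.6214  0.0402 -0.0288] [179.9563   0.1174 176.3325] w 0.043893085753760476 F [-1.0481  0.3878  0.5894]
(0.62, 0.0395, 0.0025, 176.3) shift [ 1.4 -0.8  3.2] rz 0.0006
(array([  6, 141, 110,  12,   7,  14,  30,  28,  17,  12,  16,  12,  19,
         9,   2,   2]), array([-0.004, -0.002,  0.   ,  0.002,  0.004,  0.006,  0.008,  0.01 ,
        0.012,  0.014,  0.016,  0.018,  0.02 ,  0.022,  0.024,  0.026,
        0.028]))
```

View pics/br.png

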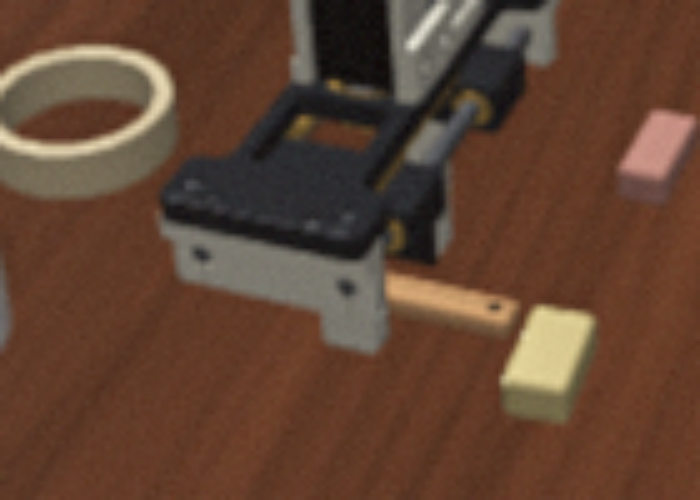

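The crop shows the handle running between the fingers (handle end at (510,310)), with the wax block clear. I'll go down 3 mm more and close.

carry_out(deltas=[[0.5,[0,0,3],[0,0,0]],[0.5,[0,0,3],[0,0,0]],[0,[0,0,3],[0,0,0]],[0,[0,0,3],[0,0,0]],[0,[0,0,3],[0,0,0]],[0,[0,0,3],[0,0,0]],[0,[0,0,3],[0,0,0]],[0,[0,0,3],[0,0,0]]], squeeze=15)

```text
time_s: 14.6
tcp_pos: [0.6204, 0.0399, -0.0333]
eef_rot: [-180.0, -0.0, 176.3]
contact_force: [0.0, -0.1, -0.2]
gripper_width: 0.0146
gripper_force: 15.0
```

carry_out(deltas=[[0,[0,0,-25],[0,0,0]],[0,[0,0,-60],[0,0,0]],[0,[0,0,-60],[0,0,0]],[0,[0,0,-60],[0,0,0]]])

```text
time_s: 15.0
tcp_pos: [0.621, 0.0403, 0.0277]
eef_rot: [179.9, 0.1, 176.3]
contact_force: [-0.1, 0.0, -0.9]
gripper_width: 0.0146
gripper_force: 15.0
```

```bash
python3 -c "
from h import *
# tray centre (.5873,-.327) yaw 1.4 ; brush origin at tray x=+18,y=0; grip 9mm toward handle (-y)
a=np.radians(1.4);x,y=.018,-.009;X,Y=.5873+x*np.cos(a)-y*np.sin(a),-.327+x*np.sin(a)+y*np.cos(a);print(X,Y)
go((X,Y,.065,-88.6),(X,Y,.0095,-88.6));print(r.get_state()['gripper_force'])
c,d=r.capture('side');C=cloud('side',d).reshape(-1,3)
q=C[(abs(C[:,0]-.63)<.07)&(abs(C[:,1]-.0395)<.03)&(C[:,2]>.02)&(C[:,2]<.09)]
for x in np.arange(.56,.70,.01):
  t=q[(q[:,0]>=x)&(q[:,0]<x+.01)]
  if len(t):print(round(x,3),len(t),np.percentile(t[:,2],[0,50]))
"
```

```text
0.6055145164194352 -0.3355575342012829
t 15.0 tcp [0.621  0.0403 0.0277] [179.9383   0.1113 176.3162] w 0.014623830615316595 F [-0.0719  0.0226 -0.9265]
(np.float64(0.6055145164194352), np.float64(-0.3355575342012829), 0.065, -88.6) shift [  -8.7 -376.1   -3.2] rz -1.6595
(np.float64(0.6055145164194352), np.float64(-0.3355575342012829), 0.0095, -88.6) shift [  -8.6 -376.1   52.3] rz -1.6595
14.998202919960022
0.56 1 [0.0697 0.0697]
0.57 47 [0.0619 0.0691]
0.58 39 [0.0631 0.0692]
0.59 38 [0.062  0.0697]
0.6 66 [0.0622 0.0706]
0.61 119 [0.0626 0.0757]
0.62 16 [0.065  0.0695]
0.63 9 [0.0649 0.0682]
0.64 3 [0.0609 0.0619]
0.65 4 [0.0611 0.0625]
```

carry_out(deltas=[[0,[-1,-31,-3],[0,0,-0.138]],[0,[-2,-63,-3],[0,0,-0.276]],[0,[-2,-94,-3],[0,0,-0.415]],[0,[-3,-125,-3],[0,0,-0.553]],[0,[-4,-157,-3],[0,0,-0.691]],[0,[-5,-188,-3],[0,0,-0.83]],[0,[-5,-219,-3],[0,0,-0.968]],[0,[-6,-251,-3],[0,0,-1.106]],[0,[-7,-282,-3],[0,0,-1.245]],[0,[-8,-313,-3],[0,0,-1.383]],[0,[-8,-345,-3],[0,0,-1.521]],[0,[-8.6,-376,-3],[0,0,-1.66]]])

```text
time_s: 16.25
tcp_pos: [0.6037, -0.3368, 0.028]
eef_rot: [179.9, 0.1, -88.3]
contact_force: [0.6, 0.2, 0.8]
gripper_width: 0.0151
gripper_force: 15.0
```

carry_out(deltas=[[0,[0,0,0],[0,0,0]],[0,[0,0,0],[0,0,0]],[0,[0,0,0],[0,0,0]]])

```text
time_s: 16.55
tcp_pos: [0.6043, -0.3351, 0.0288]
eef_rot: [179.9, 0.0, -88.6]
contact_force: [-0.2, -0.1, -0.5]
gripper_width: 0.0147
gripper_force: 15.0
```

```bash
python3 -c "
from h import *
go((.6055,-.3355,.0085,-88.6));print(r.get_state()['gripper_force'],r.get_state()['gripper_width'])"
```

```text
t 16.55 tcp [ 0.6043 -0.3351  0.0288] [179.9109   0.0367 -88.6486] w 0.014655685881523451 F [-0.1516 -0.1498 -0.4845]
(0.6055, -0.3355, 0.0085, -88.6) shift [ 0.5 -1.3 54.8] rz -0.0008
14.998337477445602 0.014655685881523451
```

carry_out(deltas=[[0,[0,-1,30],[0,0,0]],[0,[0,-1,47],[0,0,0]],[0,[0,-1,53],[0,0,0]],[0,[0,-1,55],[0,0,0]],[0,[0,-1,55],[0,0,0]],[0,[0,-1,55],[0,0,0]]])

```text
time_s: 17.15
tcp_pos: [0.6067, -0.3358, -0.0241]
eef_rot: [-179.9, -0.0, -88.6]
contact_force: [0.0, -0.5, 0.4]
gripper_width: 0.015
gripper_force: 15.0
```

carry_out(deltas=[[0.4,[0,0,0],[0,0,0]],[0.4,[0,0,0],[0,0,0]],[0.4,[0,0,0],[0,0,0]],[0.4,[0,0,0],[0,0,0]],[0.4,[0,0,-20],[0,0,0]],[0.4,[0,0,-60],[0,0,0]],[0.4,[0,0,-110],[0,0,0]],[0.4,[0,0,-130],[0,0,0]]])

```text
time_s: 17.95
tcp_pos: [0.6081, -0.337, 0.1103]
eef_rot: [-179.7, -0.2, -88.5]
contact_force: [-0.0, -0.6, 0.7]
gripper_width: 0.0349
gripper_force: 0.0
```

```bash
python3 -c "
from h import *
go((.590,.335,.135,-60.8),(.590,.335,.083,-60.8));print(r.get_state()['joints'])"
```

```text
t 17.95 tcp [ 0.6081 -0.337   0.1103] [-179.656    -0.1734  -88.5287] w 0.03485960169083311 F [-0.0412 -0.6459  0.7186]
(0.59, 0.335, 0.135, -60.8) shift [-672.2    0.9    7.8] rz -0.484
(0.59, 0.335, 0.083, -60.8) shift [-672.4    1.2   59.8] rz -0.484
[-12.9264  25.3029  -3.0248   0.0939 -61.2961  14.3534]
```

carry_out(deltas=[[0.5,[-48,0,-10],[0,0,-0.04]],[0.5,[-96,0,-10],[0,0,-0.08]],[0.5,[-144,0,-10],[0,0,-0.12]],[0.5,[-192,0,-10],[0,0,-0.16]],[0.5,[-240,0,-10],[0,0,-0.2]],[0.5,[-288,0,-10],[0,0,-0.24]],[0.5,[-336,0,-10],[0,0,-0.28]],[0.5,[-384,0,-10],[0,0,-0.32]],[0.5,[-432,0,-10],[0,0,-0.36]],[0.5,[-480,0,-10],[0,0,-0.4]],[0.5,[-528,0,-10],[0,0,-0.44]],[0.5,[-570,0,-10],[0,0,-0.484]]])

```text
time_s: 19.15
tcp_pos: [0.5913, 0.2364, 0.115]
eef_rot: [-180.0, 0.0, -60.7]
contact_force: [0.5, 0.5, 1.2]
gripper_width: 0.0438
gripper_force: 0.0
```

Run:
```python
from h import *
go((.590,.335,.145,-60.8),(.590,.335,.083,-60.8))
a,d=r.capture("top"); C=cloud("top",d); p=C.reshape(-1,3)
for b,z in((-.085,-.26),):
    q=p[(p[:,0]>.585)&(p[:,0]<.63)&(p[:,1]>-.405)&(p[:,1]<-.25)&(p[:,2]>.011)&(p[:,2]<.03)]
    print(len(q),q.min(0),q.max(0),np.median(q,0))
    f=np.polyfit(q[:,1],q[:,2],1);print("tilt deg",np.degrees(np.arctan(f[0])))
cv2.imwrite("pics/tray.png",cv2.resize(a[200:400,410:570],(480,600))[:,:,::-1])
```

```text
t 19.15 tcp [0.5913 0.2364 0.115 ] [-179.9691    0.0037  -60.7013] w 0.04378689250553898 F [0.5127 0.4609 1.2387]
(0.59, 0.335, 0.145, -60.8) shift [-86.6 -47.1   4.6] rz 0.0017
(0.59, 0.335, 0.083, -60.8) shift [-86.6 -47.1  66.6] rz 0.0017
446 [ 0.5906 -0.398   0.011 ] [ 0.6243 -0.2639  0.0223] [ 0.6038 -0.315   0.0149]
tilt deg -0.031821576870688824
```

View pics/tray.png

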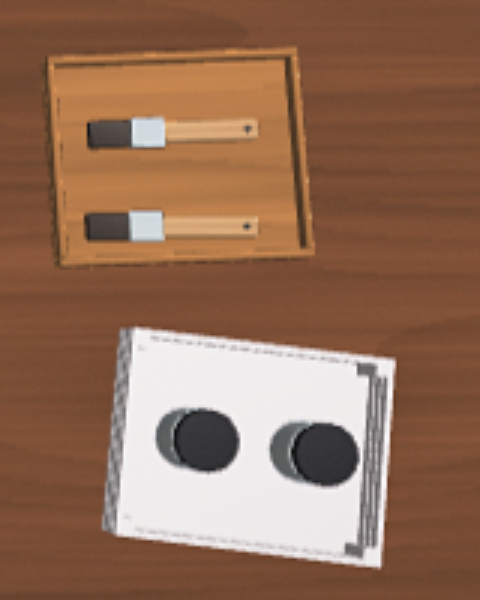

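The crop shows the brush lying flat in the tray at (170,132), parallel to the stored one, with both jars upright in the basket at (205,440) and (325,453). Next is the pusher tab.

carry_out(deltas=[[0.5,[-44,-24,0],[0,0,0.002]],[0.5,[-87,-47,0],[0,0,0.002]],[0.5,[-87,-47,0],[0,0,0.002]],[0.5,[-87,-47,0],[0,0,0.002]],[0.5,[-87,-47,0],[0,0,0.002]]])

```text
time_s: 19.7
tcp_pos: [0.59, 0.3322, 0.1145]
eef_rot: [180.0, -0.0, -61.0]
contact_force: [0.0, 0.1, 0.3]
gripper_width: 0.0436
gripper_force: 0.0
```

Run:
```python
from h import *
go((.5905,.3356,.145,-60.8),(.5905,.3356,.083,-60.8))
a,d=r.capture("side"); C=cloud("side",d); p=C.reshape(-1,3)
q=p[(abs(p[:,0]-.59)<.06)&(abs(p[:,1]-.335)<.06)]
for z0,z1 in((.108,.119),(.14,.18),):
    t=q[(q[:,2]>z0)&(q[:,2]<z1)]; print(len(t),cv2.minAreaRect((t[:,:2]*1000).astype(np.float32)),t[:,2].min(),t[:,2].max())
```

```text
t 19.7 tcp [0.59   0.3322 0.1145] [179.961   -0.0092 -60.9636] w 0.04362203619876852 F [0.0099 0.0533 0.3428]
(0.5905, 0.3356, 0.145, -60.8) shift [-2.7 -2.   4. ] rz -0.0029
(0.5905, 0.3356, 0.083, -60.8) shift [-2.7 -2.1 66. ] rz -0.0029
175 ((591.9505004882812, 335.46051025390625), (10.313979148864746, 30.943931579589844), 27.84142303466797) 0.10817018018453992 0.11889862692583482
475 ((589.4911499023438, 334.24261474609375), (77.84828186035156, 22.408611297607422), 29.4599552154541) 0.14809395577262022 0.17996056204783087
```

carry_out(deltas=[[0.5,[-2.5,-2,25],[0,0,-0.003]],[0.5,[-2.5,-2,50],[0,0,-0.003]],[0.5,[-2.5,-2,66],[0,0,-0.003]],[0.5,[-2.5,-2,66],[0,0,-0.003]],[0,[-2.5,-2,66],[0,0,-0.003]],[0,[-2.5,-2,66],[0,0,-0.003]],[0,[-2.5,-2,66],[0,0,-0.003]],[0,[-2.5,-2,66],[0,0,-0.003]],[0,[-2.5,-2,66],[0,0,-0.003]],[0,[-2.5,-2,66],[0,0,-0.003]],[0,[-2.5,-2,66],[0,0,-0.003]]], squeeze=30)

```text
time_s: 20.85
tcp_pos: [0.5914, 0.3365, 0.0494]
eef_rot: [-179.9, 0.0, -60.8]
contact_force: [0.5, 0.5, 1.9]
gripper_width: 0.0101
gripper_force: 30.0
```

Run:
```python
from h import *
s=r.get_state();print(s['gripper_force'])
x,y=s["tcp_pos"][:2]; 
for k in(.06,.14,.144): go((x-k*np.cos(np.radians(29.2)),y-k*np.sin(np.radians(29.2)),s["tcp_pos"][2]+.0345,-60.8))
```

```text
30.000705420970917
t 20.85 tcp [0.5914 0.3365 0.0494] [-179.9194    0.0005  -60.7625] w 0.010086842643429045 F [0.5379 0.5471 1.8941]
(np.float64(0.5390158914826247), np.float64(0.30721937872850247), np.float64(0.08388644169321346), -60.8) shift [-0.  60.  -0.1] rz 0.0007
t 20.85 tcp [0.5914 0.3365 0.0494] [-179.9194    0.0005  -60.7625] w 0.010086842643429045 F [0.5379 0.5471 1.8941]
(np.float64(0.4691821253010399), np.float64(0.26819060599740385), np.float64(0.08388644169321346), -60.8) shift [ -0.1 140.   -0.2] rz 0.0007
t 20.85 tcp [0.5914 0.3365 0.0494] [-179.9194    0.0005  -60.7625] w 0.010086842643429045 F [0.5379 0.5471 1.8941]
(np.float64(0.4656904369919607), np.float64(0.2662391673608489), np.float64(0.08388644169321346), -60.8) shift [ -0.1 144.   -0.2] rz 0.0007
```

carry_out(deltas=[[0,[0,10,0],[0,0,0]],[0,[0,28,0],[0,0,0]],[0,[0,46,0],[0,0,0]],[0,[0,64,0],[0,0,0]],[0,[0,82,0],[0,0,0]],[0,[0,100,0],[0,0,0]],[0,[0,118,0],[0,0,0]],[0,[0,132,0],[0,0,0]],[0,[0,142,0],[0,0,0]],[0,[0,144,0],[0,0,0]],[0,[0,144,0],[0,0,0]],[0,[0,144,0],[0,0,0]]])

```text
time_s: 22.05
tcp_pos: [0.4661, 0.2665, 0.0493]
eef_rot: [-179.9, 0.0, -60.8]
contact_force: [3.3, 0.8, 6.7]
gripper_width: 0.0098
gripper_force: 30.0
```

Run:
```python
from h import *
s=r.get_state();print(s['gripper_force'],s['gripper_width'],s['tcp_pos'],s['contact_force'])
d0=np.array([np.cos(np.radians(29.2)),np.sin(np.radians(29.2))]); n0=np.array([-d0[1],d0[0]])
for n in("side","top"):
    a,d=r.capture(n); C=cloud(n,d); p=C.reshape(-1,3)
    u=p[:,:2]@d0; w=p[:,:2]@n0; cu=np.array([.4838,.2453])@d0; cw=np.array([.4838,.2453])@n0
    u=u-cu; w=w-cw
    m=(abs(w)<.007)&(abs(u)<.03)&(p[:,2]>.062)&(p[:,2]<.08); print(n,"clip u",m.sum(),u[m].min() if m.any() else 0,u[m].max() if m.any() else 0,(u[m].min()+u[m].max())/2 if m.any() else 0)
    for z0,z1 in((.012,.05),(.058,.07),(.07,.08)):
        m=(abs(w-.0265)<.021)&(abs(u)<.06)&(p[:,2]>z0)&(p[:,2]<z1)
        if m.any(): print(n,z0,m.sum(),np.percentile(u[m],[0,5,50,95,100]))
    cv2.imwrite(f"pics/fin_{n}.png",a[:,:,::-1])
a=cv2.imread("pics/fin_side.png")
cv2.imwrite("pics/finc.png",cv2.resize(a[320:470,200:440],(800,500),interpolation=cv2.INTER_CUBIC))
```

```text
30.001218616962433 0.009806802037576957 [0.4661 0.2665 0.0493] [3.317  0.841  6.7441]
side clip u 0 0 0 0
side 0.012 162 [-0.0481 -0.0431 -0.0217  0.0023  0.0036]
side 0.058 58 [-0.0119 -0.0113 -0.0011  0.0023  0.0024]
side 0.07 83 [-0.0103 -0.0098 -0.0027  0.002   0.0024]
top clip u 51 -0.010636539062693351 0.008638993146563911 -0.0009987729580647198
top 0.012 62 [-0.0502 -0.0488 -0.0348 -0.0099 -0.0058]
top 0.058 4 [-0.008  -0.0073 -0.0025  0.0008  0.0011]
top 0.07 3 [-0.0006 -0.0005 -0.      0.      0.    ]
```

View pics/finc.png

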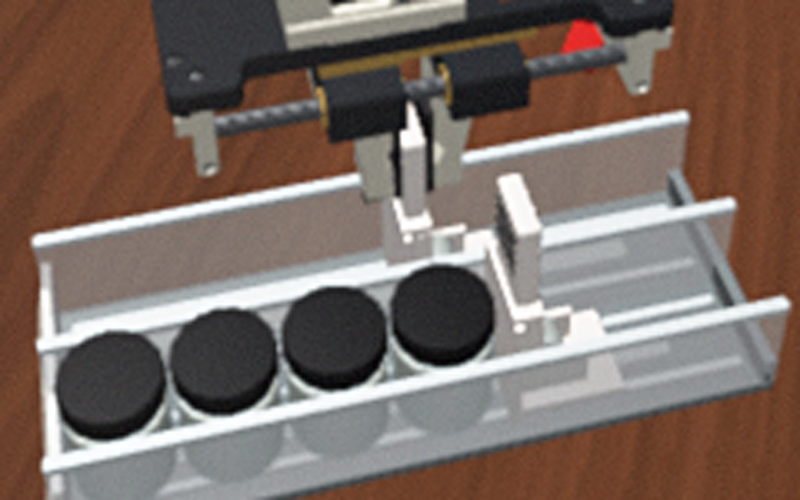

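The crop shows the pusher held by its tab at (412,170). Its front face measures within about 2 mm of the clip's middle, and the full lane is untouched. I'll settle briefly and hand in.

carry_out(deltas=[[0,[0,0,0],[0,0,0]],[0,[0,0,0],[0,0,0]],[0,[0,0,0],[0,0,0]],[0,[0,0,0],[0,0,0]],[0,[0,0,0],[0,0,0]]])

```text
time_s: 22.65
tcp_pos: [0.4663, 0.2666, 0.0493]
eef_rot: [-179.9, 0.0, -60.8]
contact_force: [3.4, 0.8, 6.0]
gripper_width: 0.0098
gripper_force: 30.0
```

```bash
python3 -c "
from plant import r
s=r.get_state();print(s['tcp_pos'],s['gripper_force'],s['gripper_width']);print(r.close_job())"
```

```text
[0.46632776 0.26660064 0.04928663] 30.001115798950195 0.009838425305632064
the job is handed in; nothing more can be done
None
```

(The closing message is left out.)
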